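# Take the bore size of a candle block with a telescoping gauge

## Robot

A 6-joint arm with a two-finger parallel gripper is mounted at the origin on the work surface. World frame = base frame: x ahead of the robot, y to its left, z up, the work surface at z = 0. Lengths are in m, angles in rad, forces in N, time in s.
With the tool pointing down it reaches from about 0.4 to 0.825 m from the base axis. Payload 7 kg.
Tool frame: the origin (TCP) lies between the finger pads; the fingertips stand 8 mm ahead of it and the grasp point (between the pads) lies 11 mm behind it (arm.finger_overhang is the distance from the TCP to the fingertips, in m); z points along the fingers, y is the line along which they close (so a half turn about z gives the same grasp; the last joint's range is limited). The gripper opens to 88 mm and grips with 3 to 60 N. Pads are 19 mm wide; open, the fingers measure 130 mm over their backs; the gripper's body (78 mm by 193 mm) begins 47 mm behind the grasp point.
Start: joints at [-1.05, 0.359, 0.012, 0, -1.224, -0.288], TCP at [0.156, -0.657, 0.235] pointing down, gripper open.
Joint ranges: [-3.07, 3.07], [-1.43, 2.12], [-1.02, 1.25], [-3.03, 1.67], [-3.05, -0], [-3.03, 3.03]. Speed limits (rad/s): [2.39, 2.39, 3.01, 3.14, 3.14, 3.14].

## Interface

Orientations are given as [roll, pitch, yaw] about the fixed x, y, z axes, in that order (R = Rz(yaw) Ry(pitch) Rx(roll)).
In Python, from station import arm gives the robot as it stands.
- The arm moves only by the tool move_arm, never from a script. Its argument "rows" is text: rows parted by semicolons, each of 7 numbers parted by spaces: the turn, a rotation vector about the tool's x, y, z in degrees, then the shift along the tool's x, y, z in m, then the finger opening in m, from 0 to 0.0876. A call has 1 to 8 rows; each row shifts and turns the commanded pose from where the row before left it, along the tool's axes as they then stand; what a row does not reach is not made up. A row lasts 1/8 s, in which the tool goes at most 62.5 mm and 10.7 degrees, less where a joint would pass 70% of its speed; a pose out of reach is approached as far as the arm can. A call is refused whole if a number of a shift passes 0.0625 or a number of a turn 10.7, either way. A call with a gripper value outside its range is refused whole. The fingers move at their own pace and stop on an object; "squeeze" is the grip in N (left out, the last holds). Time passes only in rows, so rows that do not move let the fingers close. It gives the time, the measured TCP pose, the force, the opening and the grip force at its end, in the units of the state.
- arm.get_state(): the state, without advancing time (a new reading comes with each control period).
- arm.grab_frame(name): name is "side" or "top" or "wrist"; returns (picture, depth): 400x640x3 uint8, blue, green, red; 400x640 float32, m along the optical axis (not along the pixel's ray), 0 where there is no reading.
- arm.camera_model(name): a dict with "mtx" (3x3 intrinsics, pixels), "camera_from_world" (4x4, takes a point from world to camera coordinates); the wrist camera has in their place "mount" (4x4, takes a point from camera to tool coordinates, whose origin is the TCP and whose axes are the flange's). Camera axes: x right, y down, z forward; pixel columns grow to the right and rows downward; lengths in m; the calibration is good to about 2 mm. A picture is of the moment at which its call begins: read the wrist's pose just before it. camera_model takes no time and is no camera call.
- arm.job_done(): hands the job in; it is judged then, once.
The state is a dict: "t": time; "q": joint angles; "qd": joint speeds; "joint_efforts": joint torques, N m; "eef_pos": TCP position; "ee_rot": TCP orientation; "force": force on the tool from outside, world axes, zero at the start; "moment": the same for the moment, N m; "width": finger opening in m; "gripper_force": force on a finger pad.
Only numpy, scipy, OpenCV 4.12 (cv2) and the standard library are available. Lean on these libraries where they do the work, as an engineer would, in place of code of your own. Each camera call takes 0.05 s, during which the arm holds its last target. There are 200 camera calls.

## Task

Take the telescoping gauge from its wooden stand, push it gently into the sleeve of the square wooden candle block until its flange sits fully down on the rim, and, with its plungers sprung out against the bore, press the cap on top of the handle down to lock the reading. Then draw the gauge out and stand it back in its stand, still locked at the bore's size. Never push on the sleeve with more than about 30 N, and leave the other things on the table alone.

Things in the scene. Friction and masses are not known exactly. Their poses are not given: they have to be found in the camera images.
- gauge_flange (a point): centre of the underside of the gauge's flange (diameter 58, 5 mm thick); z up along the handle, x along the plungers. The gauge is a loose steel tool of about 0.17 kg. Below the flange: a round pilot, diameter 31.6, reaching 18 mm down, its lowest 4 mm tapering to diameter 24; then a cross tube (22 mm long, diameter 12) at 32 mm down with the two plungers; lowest point 38 mm down
- gauge_handle (a point): centre of the gauge's round knurled handle (diameter 22, from 5 to 70 mm above the flange's underside), where to grip it from above: 45 mm above the flange's underside, on the axis; same axes as the flange point
- cap_top (a point): centre of the top of the lock cap, a steel disc of diameter 20 on top of the handle: 84 mm above the flange's underside when up. Pressing it down meets about 10 N of friction, and from 4 mm down, where it begins to clamp the plungers, 6.5 N more per mm; it is well locked from 5 mm on (about 17 N) and has a hard stop at 6.5 mm. It stays down by itself
- lock_cap (a joint): how far the lock cap is pressed down (m): 0 = up, plungers free; 0.005 or more = down, plungers locked
- tip_a (a point): outermost point of the round-nosed plunger (diameter 8) on the gauge's +x side, 32 mm below the flange's underside. While unlocked a spring (1 N when free, 0.1 N more per mm) pushes it out; free it stands 20.5 mm from the gauge's axis, and it goes in up to 8 mm
- tip_b (a point): outermost point of the plunger on the gauge's -x side, as tip_a; the two move independently. The distance between the tips is the reading: 41 mm free, 34 mm in the bore of the square block
- bore (a point): top centre of the square wooden candle block (84 x 84 x 50 mm, fixed, any yaw), at the height of its metal sleeve's rim, 56 mm above the table; z up. The sleeve's axis is NOT here but 2 to 3.3 mm off sideways, in an unknown direction that has to be felt: the gauge's pilot meets the taper and is pushed towards the true axis. The flange rests on the rim when it is at this height
- block: the same block with its sleeve, origin under its centre. The sleeve is a flanged tube: rim diameter 60; its mouth tapers from diameter 48 at the rim to the bore, diameter 34, at 8 mm down, and the bore runs straight to 48 mm below the rim, so the gauge's pilot has about 1 mm of room all round. The sprung plungers resist going in with some 2 to 7 N
- stand_mouth (a point): centre of the top of the gauge's stand, a fixed wooden ring (outer diameter 74, hole 48 mm) on three pins over a round foot, its top 56 mm above the table; the gauge hangs in it by the flange, the flange's underside at this height
- round_hole (a point): top centre of the round wooden holder (diameter 80, height 50 mm, fixed, hole diameter 26 mm): not to be measured
- pliers: black-handled pliers lying loose, origin at the joint, a bystander
- bowl: small open green bowl, diameter 100, height 40 mm, origin under its centre, a bystander
- cup: white plastic cup, diameter 76, height 95 mm, origin under its centre, a bystander
- spool: empty wooden spool, diameter 28, height 30 mm, origin under its centre, a bystander
- tin: small brass tin, diameter 32, height 18 mm, origin under its centre, a bystander
- driver: screwdriver, 150 mm long, lying loose, a bystander
- punch_pad: black rubber pad, 70 x 50 x 16 mm, origin under its centre, a bystander
Things that resemble listed ones, but are neither listed nor needed, are in the scene too. Leave any blue look-alike of the part that bears gauge_flange alone.

How it is judged:
By the outcome, as a careful person would: the job done as asked, in the order asked, and still so for the second after the job is handed in, with the robot touching nothing.
It also fails if it takes over 69 s, if anything falls off the work surface, if the arm or the gripper's body presses on something with over 40 N, if the wrist force passes 120 N, or if a joint passes its speed limit or range.

## Working session

There is one attempt and no reset: what is moved stays moved. The work goes in short steps, Python scripts to look and compute and a tool call to move; the robot and the scene stay as the last step left them, time stands still between calls to the robot, and variables do not carry over. Pictures are saved under pics/ and viewed, at most 10 in all, crops included, and the job is handed in when it is done.

Besides the shell and the picture viewer there is one more tool, called after ">>>" as name(argument=value, ...) on one line, values as JSON. move_arm: Moves the arm, as the interface text tells. Its arguments: {"type":"object","properties":{"rows":{"type":"string"},"squeeze":{"type":"number"}},"required":["rows"]}

```bash
mkdir -p pics; ls; cat > h.py <<'E'
import numpy as np,cv2
from station import arm
from scipy.spatial.transform import Rotation as R
def T(s):
    M=np.eye(4);M[:3,:3]=R.from_euler('xyz',s['ee_rot']).as_matrix();M[:3,3]=s['eef_pos'];return M
def cam(name,s=None):
    m=arm.camera_model(name);K=np.array(m['mtx'])
    W=T(s)@np.array(m['mount']) if name=='wrist' else np.linalg.inv(np.array(m['camera_from_world']))
    return K,W
def ray(K,W,u,v,z):
    d=W[:3,:3]@np.linalg.inv(K)@[u,v,1];o=W[:3,3];return o+d*(z-o[2])/d[2]
def proj(K,W,p):
    c=np.linalg.inv(W)@np.append(p,1);x=K@c[:3];return x[:2]/x[2]
E
python3 - <<'E'
from h import *
s=arm.get_state();print(s)
for n in ['top','side']:
    im,d=arm.grab_frame(n);cv2.imwrite(f'pics/{n}0.png',im);np.save(f'{n}0.npy',d)
    K,W=cam(n);print(n,K.round(1).tolist(),W.round(3).tolist())
print(arm.camera_model('wrist'))
E
```

```text
pics
{'t': 0.0, 'q': array([-1.04993099e+00,  3.59389678e-01,  1.10635384e-02, -3.62365053e-04,
       -1.22410221e+00, -2.88057152e-01]), 'qd': array([ 5.09856190e-04,  4.17246312e-05,  9.92441683e-04,  2.41993953e-03,
        7.37708485e-04, -3.37316517e-04]), 'joint_efforts': array([ 1.81842082e-03, -5.82716811e+01,  2.93071175e+01,  6.99735090e+00,
        6.83311999e-03, -1.44059295e-04]), 'eef_pos': array([ 0.15556985, -0.65633672,  0.23362071]), 'ee_rot': array([ 3.13993109e+00, -1.37078177e-04, -2.90890776e+00]), 'force': array([-0.28895957, -0.05696526, -1.03654752]), 'moment': array([ 0.00107181,  0.00979585, -0.015732  ]), 'gripper_force': 0.0, 'width': 0.08704141028821659}
top [[453.9, 0.0, 313.3], [0.0, 453.9, 203.7], [0.0, 0.0, 1.0]] [[0.023, -0.988, 0.151, 0.316], [-1.0, -0.023, -0.001, 0.036], [0.004, -0.151, -0.988, 1.369], [0.0, 0.0, 0.0, 1.0]]
side [[500.6, 0.0, 319.3], [0.0, 500.6, 198.3], [0.0, 0.0, 1.0]] [[-0.932, -0.256, 0.258, 0.176], [-0.363, 0.65, -0.667, 0.926], [0.003, -0.716, -0.699, 1.043], [0.0, 0.0, 0.0, 1.0]]
{'mtx': array([[294.31973152,   0.        , 320.79959958],
       [  0.        , 294.31973152, 202.00349563],
       [  0.        ,   0.        ,   1.        ]]), 'mount': array([[-8.06538696e-04, -9.68889469e-01, -2.47492518e-01,
         6.55346374e-02],
       [ 9.99999646e-01, -7.22189997e-04, -4.31593361e-04,
        -6.96625279e-04],
       [ 2.39429641e-04, -2.47492779e-01,  9.68889708e-01,
        -1.48182749e-01],
       [ 0.00000000e+00,  0.00000000e+00,  0.00000000e+00,
         1.00000000e+00]])}
```

View pics/top0.png

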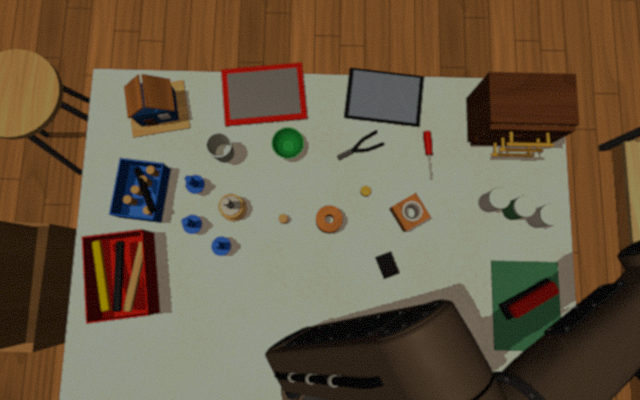

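View pics/side0.png

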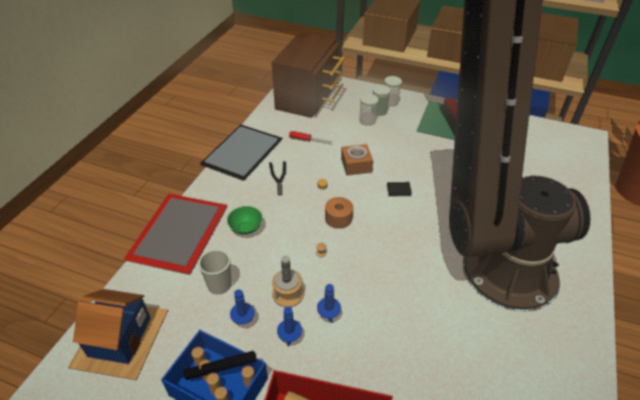

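The top view shows the gauge in its stand at about (231,207) and the square block at (411,212). The blue look-alikes are at (195,184), (192,224) and (222,246). In the side view the gauge is at (287,280).

```bash
python3 - <<'E'
from h import *
K,W=cam('top')
for n,u,v,z in [('gauge',231,207,.056),('block',411,212,.056),('rh',329,219,.05),('spool',284,218,.03),('tin',366,191,.018),('cup',220,148,.09),('b1',195,184,.1),('b2',192,224,.1),('b3',222,246,.1)]:
    print(n,ray(K,W,u,v,z).round(3))
K,W=cam('side')
print(ray(K,W,288,286,.056),ray(K,W,286,260,.14),ray(K,W,357,152,.056))
E
```

```text
gauge [0.502 0.275 0.056]
block [ 0.499 -0.251  0.056]
rh [ 0.474 -0.012  0.05 ]
spool [0.476 0.121 0.03 ]
tin [ 0.566 -0.123  0.018]
cup [0.669 0.31  0.09 ]
b1 [0.559 0.373 0.1  ]
b2 [0.445 0.374 0.1  ]
b3 [0.385 0.287 0.1  ]
[0.50065472 0.28950518 0.056     ] [0.50657662 0.2790528  0.14      ] [ 0.50574684 -0.25365658  0.056     ]
```

>>> move_arm(rows="0 0 6.65 0 0 -0.02 0.087;0 0 6.65 0 0 -0.02 0.087;0 0 0 -0.04 0.046 0 0.087;0 0 0 -0.04 0.046 0 0.087;0 0 0 -0.04 0.046 0 0.087;0 0 0 -0.04 0.046 0 0.087;0 0 0 -0.04 0.046 0 0.087;0 0 0 -0.04 0.046 0 0.087")

```text
t: 1.1
eef_pos: [0.3964, -0.3788, 0.2744]
ee_rot: [3.141, -0.0, -3.141]
force: [2.1, -0.1, 0.6]
width: 0.0868
gripper_force: 0.0
```

>>> move_arm(rows="0 0 0 -0.04 0.045 0 0.087;0 0 0 -0.04 0.045 0 0.087;0 0 0 -0.02 0.04 0 0.087;0 0 0 0 0 0 0.087;0 0 0 0 0 0 0.087")

```text
t: 1.72
eef_pos: [0.4953, -0.2504, 0.2743]
ee_rot: [3.141, -0.001, -3.14]
force: [0.2, -1.0, -0.8]
width: 0.0868
gripper_force: 0.0
```

```bash
python3 - <<'E'
from h import *
s=arm.get_state();print(s['t'],s['eef_pos'],s['ee_rot'],s['q'])
im,d=arm.grab_frame('wrist');K,W=cam('wrist',s);cv2.imwrite('pics/w1.png',im)
np.savez('w1.npz',im=im,d=d,K=K,W=W)
print(proj(K,W,[.502,-.251,.056]))
E
```

```text
1.725 [ 0.49525559 -0.25039954  0.27430066] [ 3.14149072e+00 -6.28177116e-04 -3.14012720e+00] [-1.15243977e-01  1.37511011e-01 -1.92825832e-01 -2.96879013e-05
 -1.24109526e+00 -1.45407731e+00]
[320.81068169 185.67296603]
```

View pics/w1.png

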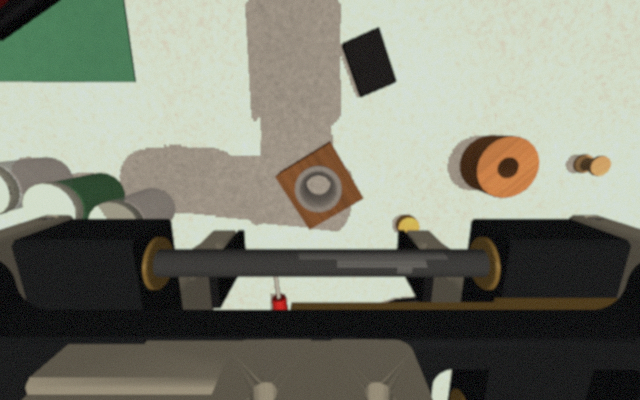

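The block's top is centred near (319,187), with its sleeve mouth visible at (318,186). Next I measure it from the depth picture.

```bash
cat >> h.py <<'E'
def cloud(d,K,W):
    v,u=np.indices(d.shape);P=np.stack([(u-K[0,2])/K[0,0]*d,(v-K[1,2])/K[1,1]*d,d],-1)
    return P@W[:3,:3].T+W[:3,3]
def zslice(P,d,c,r,z0,z1):
    return (d>0)&(P[...,2]>z0)&(P[...,2]<z1)&(np.hypot(P[...,0]-c[0],P[...,1]-c[1])<r)
E
python3 - <<'E'
from h import *
f=np.load('w1.npz');im,d,K,W=f['im'],f['d'],f['K'],f['W']
P=cloud(d,K,W);c=(.5,-.251)
near=zslice(P,d,c,.07,.02,.08);print(np.histogram(P[near][:,2],bins=12,range=(.02,.08)))
for z0,z1 in [(.045,.0535),(.0535,.062)]:
    q=P[zslice(P,d,c,.07,z0,z1)][:,:2];r=cv2.minAreaRect((q*1000).astype(np.float32));print(len(q),r,cv2.minEnclosingCircle((q*1000).astype(np.float32)))
hsv=cv2.cvtColor(im,cv2.COLOR_BGR2HSV);m=((hsv[...,1]>90)&(hsv[...,0]<25)).astype(np.uint8);m[:, :260]=0;m[:,380:]=0;m[:130]=0;m[235:]=0
ct=max(cv2.findContours(m,0,2)[0],key=cv2.contourArea);r=cv2.minAreaRect(ct);print(r);print([ray(K,W,u,v,.05).round(4)[:2].tolist() for u,v in cv2.boxPoints(r)], ray(K,W,*r[0],.05))
g=((hsv[...,1]<70)).astype(np.uint8);h=np.zeros_like(m);cv2.drawContours(h,[cv2.convexHull(ct)],-1,1,-1);g&=cv2.erode(h,np.ones((5,5)))
ct=max(cv2.findContours(g,0,2)[0],key=cv2.contourArea);e=cv2.fitEllipse(ct);print(e,ray(K,W,*e[0],.056))
E
```

```text
(array([  42,   36,   32,   39,   46, 2607,  889,   96,    0,    0,    0,
          0]), array([0.02 , 0.025, 0.03 , 0.035, 0.04 , 0.045, 0.05 , 0.055, 0.06 ,
       0.065, 0.07 , 0.075, 0.08 ]))
3009 ((506.4731750488281, -253.35479736328125), (84.18379211425781, 84.19950866699219), 31.23848533630371) ((506.06005859375, -253.1952667236328), 58.365272521972656)
583 ((507.9286193847656, -254.63275146484375), (58.82244110107422, 59.0275993347168), 89.66337585449219) ((507.5855712890625, -255.1912841796875), 30.023683547973633)
((318.7068786621094, 185.98275756835938), (65.25334167480469, 64.65912628173828), 58.671302795410156)
[[0.4893, -0.3106], [0.4471, -0.2404], [0.5182, -0.1957], [0.5645, -0.268]] [ 0.50358722 -0.25370924  0.05      ]
((317.8484802246094, 188.56004333496094), (44.86964797973633, 45.34585189819336), 93.25275421142578) [ 0.50573449 -0.25476049  0.056     ]
```

>>> move_arm(rows="0 0 0 0 0.06 0 0.087;0 0 0 0 0.062 0 0.087;0 0 0 0 0.062 0 0.087;0 0 0 0 0.062 0 0.087;0 0 0 0 0.062 0 0.087;0 0 0 0 0.062 0 0.087;0 0 0 0 0.062 0 0.087;0 0 0 0 0.062 0 0.087")

```text
t: 2.78
eef_pos: [0.4953, 0.2442, 0.2749]
ee_rot: [3.141, 0.001, 3.141]
force: [1.0, 0.2, 0.7]
width: 0.0871
gripper_force: 0.0
```

>>> move_arm(rows="0 0 0 -0.006 0.031 0 0.087;0 0 0 0 0 0 0.087;0 0 0 0 0 0 0.087")

```text
t: 3.15
eef_pos: [0.5013, 0.2732, 0.2743]
ee_rot: [-3.141, -0.0, 3.141]
force: [0.6, -0.9, 0.6]
width: 0.0869
gripper_force: 0.0
```

```bash
python3 - <<'E'
from h import *
s=arm.get_state();print(s['t'],s['eef_pos'],s['ee_rot'],s['q'])
im,d=arm.grab_frame('wrist');K,W=cam('wrist',s);cv2.imwrite('pics/w2.png',im)
np.savez('w2.npz',im=im,d=d,K=K,W=W)
P=cloud(d,K,W);c=(.502,.28)
print(np.histogram(P[zslice(P,d,c,.05,.03,.16)][:,2],bins=26,range=(.03,.16)))
for z0,z1,r in [(.052,.0585,.05),(.058,.066,.045),(.132,.15,.03),(.08,.125,.03)]:
    q=P[zslice(P,d,c,r,z0,z1)]
    if len(q)>5:print(z0,len(q),q[:,:2].mean(0),q[:,2].max(),cv2.minEnclosingCircle((q[:,:2]*1000).astype(np.float32)))
E
```

```text
3.15 [0.50128129 0.27324267 0.2743224 ] [-3.14106010e+00 -4.72262174e-04  3.14106080e+00] [ 8.41681521e-01  1.64673992e-01 -1.60023359e-01  2.34160908e-06
 -1.24681076e+00 -2.41301033e+00]
(array([   0,    0,    0,    1,  800, 1001,  173,   11,   11,    9,   19,
         12,   16,   16,   17,   17,    9,   30,   70,    9,   10,  303,
          1,    0,    0,    0]), array([0.03 , 0.035, 0.04 , 0.045, 0.05 , 0.055, 0.06 , 0.065, 0.07 ,
       0.075, 0.08 , 0.085, 0.09 , 0.095, 0.1  , 0.105, 0.11 , 0.115,
       0.12 , 0.125, 0.13 , 0.135, 0.14 , 0.145, 0.15 , 0.155, 0.16 ]))
0.052 1058 [0.5034288  0.27584764] 0.05849651403913286 ((509.6785583496094, 276.0702819824219), 36.81465530395508)
0.058 1009 [0.505003   0.27621165] 0.06511620463716317 ((510.84185791015625, 276.3477783203125), 28.804750442504883)
0.132 311 [0.50984552 0.27624579] 0.14021531416221228 ((510.5631103515625, 276.21197509765625), 10.06845474243164)
0.08 206 [0.50236314 0.27595436] 0.12495795398823673 ((509.4156188964844, 276.18182373046875), 11.053268432617188)
```

View pics/w2.png

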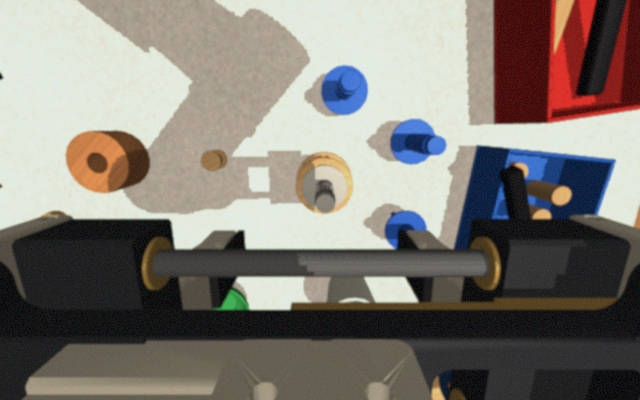

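The gauge stands at about (0.510, 0.276), with its cap at pixel (324,200). The blue ones at (345,90), (411,140) and (405,228) are clear of a grasp along y. I go down on it.

>>> move_arm(rows="0 0 0 -0.0087 0.003 0.04 0.06;0 0 0 0 0 0.045 0.06;0 0 0 0 0 0.045 0.06;0 0 0 0 0 0.034 0.06;0 0 0 0 0 0.020 0.06;0 0 0 0 0 0 0.06;0 0 0 0 0 0 0.06")

```text
t: 4.08
eef_pos: [0.5106, 0.2772, 0.0918]
ee_rot: [3.141, 0.001, 3.141]
force: [0.0, 1.1, -0.0]
width: 0.0598
gripper_force: 0.0
```

>>> move_arm(rows="0 0 0 0 0 0 0.02;0 0 0 0 0 0 0.015;0 0 0 0 0 0 0.01;0 0 0 0 0 0 0.01;0 0 0 0 0 0 0.01;0 0 0 0 0 0 0.01", squeeze=25)

```text
t: 4.82
eef_pos: [0.5097, 0.2775, 0.0906]
ee_rot: [-3.142, -0.0, -3.141]
force: [-0.2, -0.6, 1.6]
width: 0.0213
gripper_force: 25.0
```

>>> move_arm(rows="0 0 0 0 0 -0.03 0.01;0 0 0 0 0 -0.04 0.01;0 0 0 0 0 -0.05 0.01;0 0 0 0 -0.03 0 0.01;0 0 0 0 -0.05 0 0.01;0 0 0 0 -0.06 0 0.01;0 0 0 0 -0.06 0 0.01;0 0 0 0 -0.06 0 0.01")

```text
t: 5.82
eef_pos: [0.5094, 0.0157, 0.2104]
ee_rot: [3.141, -0.0, -3.14]
force: [1.3, 0.2, -2.3]
width: 0.0212
gripper_force: 25.0
```

>>> move_arm(rows="0 0 0 0 -0.06 0 0.01;0 0 0 0 -0.06 0 0.01;0 0 0 0.003 -0.06 0 0.01;0 0 0 0 -0.05 0 0.01;0 0 0 0 -0.03 0 0.01;0 0 0 0 -0.011 0 0.01;0 0 0 0 0 0 0.01;0 0 0 0 0 0 0.01")

```text
t: 6.82
eef_pos: [0.5072, -0.2526, 0.2105]
ee_rot: [3.141, -0.0, -3.14]
force: [-0.6, -0.2, -1.5]
width: 0.0216
gripper_force: 25.0
```

```bash
python3 - <<'E'
from h import *
s=arm.get_state();print(s['t'],s['eef_pos'],s['ee_rot'],s['force'],s['width'])
im,d=arm.grab_frame('wrist');K,W=cam('wrist',s)
cv2.imwrite('pics/w3.png',im[100:300,200:440].repeat(2,0).repeat(2,1))
P=cloud(d,K,W);x=s['eef_pos']
for a,b,r in [(-.06,-.0345,.06),(-.034,-.02,.05),(.03,.06,.03)]:
    q=P[zslice(P,d,x,r,x[2]+a,x[2]+b)]
    if len(q)>5:print(a,len(q),q[:,2].min(),q[:,2].max(),cv2.minEnclosingCircle((q[:,:2]*1000).astype(np.float32)))
q=P[zslice(P,d,(.507,-.254),.07,.053,.062)]
if len(q)>5:print(len(q),cv2.minEnclosingCircle((q[:,:2]*1000).astype(np.float32)))
E
```

```text
6.825 [ 0.50715071 -0.25259785  0.2104742 ] [ 3.14127672e+00 -9.08614913e-05 -3.14021087e+00] [-0.55657736 -0.1917105  -1.52978705] 0.021562773907768305
-0.06 27 0.1741646157776824 0.17592253185464404 ((494.4114990234375, -252.36952209472656), 25.38317108154297)
-0.034 2759 0.17654945169051908 0.19037757884994883 ((506.6376953125, -253.0704345703125), 28.694656372070312)
0.03 2166 0.242099682416971 0.27046477437359717 ((503.5969543457031, -253.33778381347656), 18.2705020904541)
559 ((506.85382080078125, -255.1407470703125), 29.949987411499023)
```

View pics/w3.png

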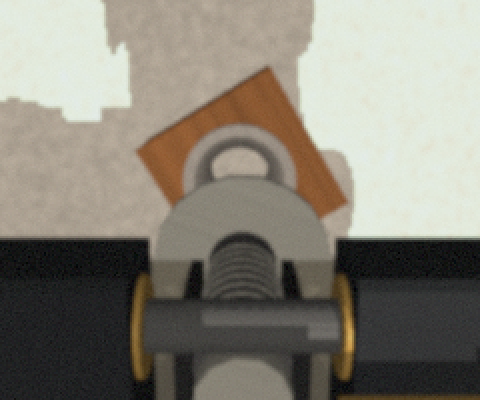

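The gauge's flange hangs over the rim, about 2 mm to the +y side of it. I correct that and go down.

>>> move_arm(rows="0 0 0 -0.0005 -0.002 0.02 0.01;0 0 0 0 0 0.03 0.01;0 0 0 0 0 0.02 0.01;0 0 0 0 0 0.005 0.01;0 0 0 0 0 0 0.01;0 0 0 0 0 0 0.01")

```text
t: 7.62
eef_pos: [0.5083, -0.2555, 0.1366]
ee_rot: [-3.141, 0.002, -3.14]
force: [-0.4, 0.9, -1.3]
width: 0.0217
gripper_force: 25.0
```

>>> move_arm(rows="0 0 0 0 0 0.004 0.01;0 0 0 0 0 0.004 0.01;0 0 0 0 0 0.003 0.01;0 0 0 0 0 0.003 0.01;0 0 0 0 0 0 0.01")

```text
t: 8.25
eef_pos: [0.5073, -0.2554, 0.1212]
ee_rot: [3.141, -0.001, -3.141]
force: [-0.1, 1.1, -2.1]
width: 0.0217
gripper_force: 25.0
```

>>> move_arm(rows="0 0 0 0 0 0.002 0.01;0 0 0 0 0 0.002 0.01;0 0 0 0 0 0.002 0.01;0 0 0 0 0 0.002 0.01;0 0 0 0 0 0 0.01")

```text
t: 8.88
eef_pos: [0.5071, -0.2553, 0.1128]
ee_rot: [3.141, -0.001, -3.141]
force: [0.1, 0.8, -2.2]
width: 0.0216
gripper_force: 25.0
```

>>> move_arm(rows="0 0 0 0 0 0.002 0.01;0 0 0 0 0 0.002 0.01;0 0 0 0 0 0.002 0.01;0 0 0 0 0 0 0.01")

```text
t: 9.38
eef_pos: [0.5073, -0.2554, 0.1071]
ee_rot: [3.141, -0.001, -3.141]
force: [0.3, -0.2, -3.0]
width: 0.0215
gripper_force: 25.0
```

>>> move_arm(rows="0 0 0 0 0 0.002 0.01;0 0 0 0 0 0.002 0.01;0 0 0 0 0 0 0.01")

```text
t: 9.75
eef_pos: [0.5073, -0.2554, 0.1032]
ee_rot: [3.141, -0.001, -3.141]
force: [0.2, -0.8, -1.8]
width: 0.0214
gripper_force: 25.0
```

>>> move_arm(rows="0 0 0 0 0 0.0015 0.01;0 0 0 0 0 0.0015 0.01;0 0 0 0 0 0 0.01")

```text
t: 10.12
eef_pos: [0.5074, -0.2555, 0.1003]
ee_rot: [3.141, -0.0, -3.141]
force: [-0.1, 0.8, -2.0]
width: 0.0219
gripper_force: 25.0
```

>>> move_arm(rows="0 0 0 0 0 0.001 0.01;0 0 0 0 0 0.001 0.01;0 0 0 0 0 0.001 0.01;0 0 0 0 0 0 0.01")

```text
t: 10.62
eef_pos: [0.5075, -0.2555, 0.0974]
ee_rot: [3.141, -0.0, -3.141]
force: [-0.3, 0.5, -1.7]
width: 0.0212
gripper_force: 25.0
```

>>> move_arm(rows="0 0 0 0 0 0.001 0.01;0 0 0 0 0 0.001 0.01;0 0 0 0 0 0 0.01")

```text
t: 11.0
eef_pos: [0.5078, -0.2556, 0.0967]
ee_rot: [-3.141, 0.001, -3.14]
force: [-3.7, 2.9, 9.7]
width: 0.0216
gripper_force: 25.0
```

>>> move_arm(rows="0 0 0 0.001 0.001 -0.001 0.01;0 0 0 0 0 0 0.01;0 0 0 0 0 0.0005 0.01;0 0 0 0 0 0.0005 0.01;0 0 0 0 0 0 0.01")

```text
t: 11.62
eef_pos: [0.5066, -0.2545, 0.0954]
ee_rot: [3.141, -0.0, -3.141]
force: [0.2, 0.4, -0.8]
width: 0.0217
gripper_force: 25.0
```

>>> move_arm(rows="0 0 0 0 0 0.0005 0.01;0 0 0 0 0 0.0005 0.01;0 0 0 0 0 0 0.01")

```text
t: 12.0
eef_pos: [0.5066, -0.2545, 0.0945]
ee_rot: [3.142, -0.0, -3.141]
force: [-0.7, 1.1, -0.4]
width: 0.0214
gripper_force: 25.0
```

>>> move_arm(rows="0 0 0 0.0003 0.0004 0.0005 0.01;0 0 0 0 0 0.0005 0.01;0 0 0 0 0 0.0005 0.01;0 0 0 0 0 0 0.01")

```text
t: 12.5
eef_pos: [0.5063, -0.2541, 0.093]
ee_rot: [3.142, -0.0, -3.141]
force: [0.1, -0.1, -0.5]
width: 0.0212
gripper_force: 25.0
```

>>> move_arm(rows="0 0 0 0 0 0.0005 0.01;0 0 0 0 0 0.0005 0.01;0 0 0 0 0 0 0.01")

```text
t: 12.88
eef_pos: [0.5063, -0.2541, 0.092]
ee_rot: [3.142, -0.0, -3.141]
force: [-0.1, -0.7, -1.7]
width: 0.0216
gripper_force: 25.0
```

>>> move_arm(rows="0 0 0 0 0 0.0005 0.01;0 0 0 0 0 0.0005 0.01;0 0 0 0 0 0 0.01")

```text
t: 13.25
eef_pos: [0.5062, -0.2541, 0.091]
ee_rot: [3.142, -0.0, -3.141]
force: [-0.4, -1.1, -0.6]
width: 0.0217
gripper_force: 25.0
```

>>> move_arm(rows="0 0 0 0 0 0.0005 0.01;0 0 0 0 0 0 0.01")

```text
t: 13.5
eef_pos: [0.5064, -0.2542, 0.0906]
ee_rot: [-3.142, 0.0, -3.141]
force: [0.5, -0.9, -0.4]
width: 0.0216
gripper_force: 25.0
```

>>> move_arm(rows="0 0 0 0 0 0.0005 0.01;0 0 0 0 0 0 0.01")

```text
t: 13.75
eef_pos: [0.5064, -0.2542, 0.0906]
ee_rot: [-3.141, 0.0, -3.141]
force: [-2.1, 0.4, 5.1]
width: 0.0215
gripper_force: 25.0
```

>>> move_arm(rows="0 0 0 0 0 0.0005 0.01;0 0 0 0 0 0 0.01")

```text
t: 14.0
eef_pos: [0.5064, -0.2542, 0.0905]
ee_rot: [-3.141, 0.0, -3.141]
force: [-4.2, 2.7, 9.6]
width: 0.0216
gripper_force: 25.0
```

Seated: the height no longer drops and the push is about 10 N. I let go, rise and close the fingers.

>>> move_arm(rows="0 0 0 0 0 -0.0008 0.01;0 0 0 0 0 0 0.06;0 0 0 0 0 0 0.06;0 0 0 0 0 0 0.06;0 0 0 0 0 -0.02 0.06;0 0 0 0 0 -0.03 0.06;0 0 0 0 0 -0.03 0.06;0 0 0 0 0 0 0.06")

```text
t: 15.0
eef_pos: [0.5078, -0.2545, 0.1729]
ee_rot: [-3.14, 0.005, -3.141]
force: [0.2, -0.2, -0.5]
width: 0.0599
gripper_force: 0.0
```

>>> move_arm(rows="0 0 0 0 0 0 0;0 0 0 0 0 0 0;0 0 0 0 0 0 0;0 0 0 0 0 0 0;0 0 0 0 0 0 0")

```text
t: 15.62
eef_pos: [0.5063, -0.2541, 0.1702]
ee_rot: [3.142, -0.0, -3.141]
force: [0.3, 0.3, -0.1]
width: 0.0157
gripper_force: 0.0
```

```bash
python3 - <<'E'
from h import *
s=arm.get_state();print(s['t'],s['eef_pos'],s['force'],s['width'])
im,d=arm.grab_frame('wrist');K,W=cam('wrist',s)
cv2.imwrite('pics/w4.png',im[100:300,200:440].repeat(2,0).repeat(2,1))
P=cloud(d,K,W);x=s['eef_pos']
for a,b,r in [(.05,.0575,.05),(.0575,.065,.05),(.13,.144,.03)]:
    q=P[zslice(P,d,x,r,a,b)]
    if len(q)>5:print(a,len(q),np.median(q[:,2]),q[:,2].max(),cv2.minEnclosingCircle((q[:,:2]*1000).astype(np.float32)))
E
```

```text
15.625 [ 0.50627819 -0.2541384   0.17016573] [ 0.30305685  0.29506229 -0.13799302] 0.015687213775728886
0.05 215 0.05417261699506326 0.057495706098495414 ((500.2303771972656, -255.09326171875), 46.205196380615234)
0.0575 1982 0.05914225448232491 0.06481136388729852 ((507.1094970703125, -255.00404357910156), 28.8394718170166)
0.13 732 0.13803715070405922 0.13981785395014482 ((506.8002624511719, -254.87548828125), 10.009106636047363)
```

View pics/w4.png

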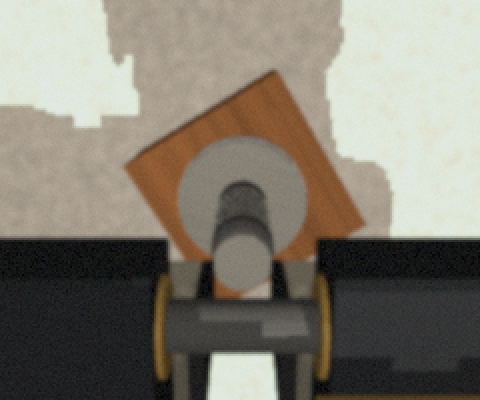

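The gauge sits flat on the sleeve, its cap at (243,262) in the crop, centred under the fingers. Now the press.

>>> move_arm(rows="0 0 0 0 0 0 0;0 0 0 0 0 0.008 0;0 0 0 0 0 0.008 0;0 0 0 0 0 0.003 0;0 0 0 0 0 0 0")

```text
t: 16.3
eef_pos: [0.5061, -0.2541, 0.1509]
ee_rot: [3.142, -0.001, -3.141]
force: [0.3, -1.0, 1.3]
width: 0.0002
gripper_force: 0.0
```

>>> move_arm(rows="0 0 0 0 0 0.001 0;0 0 0 0 0 0.001 0;0 0 0 0 0 0.001 0;0 0 0 0 0 0.001 0;0 0 0 0 0 0 0")

```text
t: 16.92
eef_pos: [0.5065, -0.2542, 0.1482]
ee_rot: [-3.141, 0.001, -3.141]
force: [-2.1, 1.4, 6.3]
width: 0.0008
gripper_force: 3.1
```

>>> move_arm(rows="0 0 0 0 0 0.0007 0;0 0 0 0 0 0.0007 0;0 0 0 0 0 0.0007 0;0 0 0 0 0 0 0")

```text
t: 17.42
eef_pos: [0.5066, -0.2543, 0.1465]
ee_rot: [-3.141, 0.001, -3.141]
force: [-2.2, 2.7, 8.3]
width: 0.0003
gripper_force: 4.5
```

>>> move_arm(rows="0 0 0 0 0 0.0007 0;0 0 0 0 0 0.0007 0;0 0 0 0 0 0.0007 0;0 0 0 0 0 0 0")

```text
t: 17.92
eef_pos: [0.5066, -0.2543, 0.1444]
ee_rot: [-3.141, 0.001, -3.14]
force: [-3.2, 1.3, 9.2]
width: 0.0003
gripper_force: 4.5
```

>>> move_arm(rows="0 0 0 0 0 0.0007 0;0 0 0 0 0 0.0007 0;0 0 0 0 0 0.0005 0;0 0 0 0 0 0 0")

```text
t: 18.42
eef_pos: [0.5067, -0.2544, 0.1432]
ee_rot: [-3.141, 0.002, -3.14]
force: [-4.1, 3.2, 15.0]
width: 0.0004
gripper_force: 7.0
```

>>> move_arm(rows="0 0 0 0 0 0.0005 0;0 0 0 0 0 0.0005 0;0 0 0 0 0 0 0")

```text
t: 18.8
eef_pos: [0.5068, -0.2545, 0.1427]
ee_rot: [-3.14, 0.002, -3.14]
force: [-4.2, 2.4, 17.5]
width: 0.0002
gripper_force: 8.5
```

>>> move_arm(rows="0 0 0 0 0 0.0005 0;0 0 0 0 0 0.0003 0;0 0 0 0 0 0 0")

```text
t: 19.18
eef_pos: [0.5069, -0.2545, 0.1423]
ee_rot: [-3.14, 0.002, -3.14]
force: [-5.3, 4.1, 20.1]
width: 0.0006
gripper_force: 9.9
```

>>> move_arm(rows="0 0 0 0 0 -0.01 0;0 0 0 0 0 -0.015 0;0 0 0 0 0 0 0.06;0 0 0 0 0 0 0.06;0 0 0 0 0 0 0.06;0 0 0 0 0 0 0.06;0 0 0 0 0 0 0.06")

```text
t: 20.05
eef_pos: [0.5063, -0.2541, 0.1642]
ee_rot: [3.142, -0.0, -3.141]
force: [0.5, -0.5, -1.2]
width: 0.0451
gripper_force: 0.0
```

```bash
python3 - <<'E'
from h import *
s=arm.get_state();print(s['t'],s['eef_pos'],s['force'],s['width'])
im,d=arm.grab_frame('wrist');K,W=cam('wrist',s)
P=cloud(d,K,W);x=s['eef_pos']
for a,b,r in [(.0575,.065,.05),(.125,.144,.03)]:
    q=P[zslice(P,d,x,r,a,b)]
    if len(q)>5:print(a,len(q),np.median(q[:,2]),q[:,2].max(),cv2.minEnclosingCircle((q[:,:2]*1000).astype(np.float32)))
E
```

```text
20.05 [ 0.50626654 -0.25412889  0.16421148] [ 0.47381752 -0.49632365 -1.18912332] 0.04508144650145395
0.0575 2072 0.059175650246809625 0.06487050516757886 ((507.00628662109375, -254.93112182617188), 28.957569122314453)
0.125 750 0.13211836971250782 0.13425358262000237 ((506.2379150390625, -255.30551147460938), 10.452729225158691)
```

The cap is 5.9 mm lower, so the gauge is locked, and the flange is still down. I grip it again.

>>> move_arm(rows="0 0 0 0 0 0 0.06;0 0 0 0 0 0.02 0.06;0 0 0 0 0 0.03 0.06;0 0 0 0 0 0.02 0.06;0 0 0 0 0 0.003 0.06;0 0 0 0 0 0 0.06;0 0 0 0 0 0 0.06")

```text
t: 20.98
eef_pos: [0.507, -0.2543, 0.0925]
ee_rot: [-3.141, 0.002, -3.141]
force: [-0.5, 0.7, -0.8]
width: 0.06
gripper_force: 0.0
```

>>> move_arm(rows="0 0 0 0 0 0 0.02;0 0 0 0 0 0 0.015;0 0 0 0 0 0 0.01;0 0 0 0 0 0 0.01;0 0 0 0 0 0 0.01;0 0 0 0 0 0 0.01", squeeze=30)

```text
t: 21.72
eef_pos: [0.5063, -0.2542, 0.0915]
ee_rot: [-3.142, -0.0, -3.141]
force: [-0.2, -1.0, 0.2]
width: 0.0213
gripper_force: 30.0
```

>>> move_arm(rows="0 0 0 0 0 -0.003 0.01;0 0 0 0 0 -0.004 0.01;0 0 0 0 0 -0.005 0.01;0 0 0 0 0 0 0.01")

```text
t: 22.22
eef_pos: [0.5065, -0.2542, 0.1042]
ee_rot: [-3.141, 0.001, -3.141]
force: [-0.6, 0.1, -0.1]
width: 0.0215
gripper_force: 30.0
```

>>> move_arm(rows="0 0 0 0 0 -0.02 0.01;0 0 0 0 0 -0.04 0.01;0 0 0 0 0 -0.05 0.01;0 0 0 0 0.03 0 0.01;0 0 0 0 0.05 0 0.01;0 0 0 0 0.06 0 0.01;0 0 0 0 0.06 0 0.01;0 0 0 0 0.06 0 0.01")

```text
t: 23.22
eef_pos: [0.5058, 0.0076, 0.2138]
ee_rot: [3.141, 0.001, -3.141]
force: [1.6, -0.1, -1.2]
width: 0.0214
gripper_force: 30.0
```

>>> move_arm(rows="0 0 0 0 0.06 0 0.01;0 0 0 0 0.06 0 0.01;0 0 0 -0.003 0.06 0 0.01;0 0 0 0 0.05 0 0.01;0 0 0 0 0.03 0 0.01;0 0 0 0 0.011 0 0.01;0 0 0 0 0 0 0.01;0 0 0 0 0 0 0.01")

```text
t: 24.22
eef_pos: [0.5089, 0.2758, 0.2135]
ee_rot: [-3.141, -0.0, 3.141]
force: [0.3, 0.4, -1.0]
width: 0.0219
gripper_force: 30.0
```

```bash
python3 - <<'E'
from h import *
s=arm.get_state();print(s['t'],s['eef_pos'],s['force'],s['width'])
im,d=arm.grab_frame('wrist');K,W=cam('wrist',s)
cv2.imwrite('pics/w5.png',im[60:300,180:460].repeat(2,0).repeat(2,1))
P=cloud(d,K,W);x=s['eef_pos']
for a,b,r in [(x[2]-.034,x[2]-.02,.05),(.045,.06,.05)]:
    q=P[zslice(P,d,x,r,a,b)]
    if len(q)>5:print(a,len(q),np.median(q[:,2]),q[:,2].max(),cv2.minEnclosingCircle((q[:,:2]*1000).astype(np.float32)))
E
```

```text
24.225 [0.50890845 0.27579443 0.21351003] [ 0.25566959  0.37260951 -1.00591907] 0.02187150313591061
0.1795100332339123 2718 0.18117801883034898 0.193471756600969 ((507.24395751953125, 274.9481201171875), 28.2840576171875)
0.045 1244 0.05406313160917778 0.05643693927449217 ((509.6528625488281, 276.21826171875), 36.84101867675781)
```

View pics/w5.png

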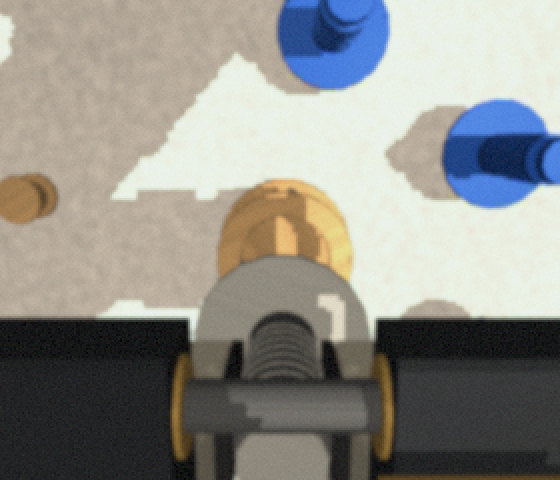

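The empty stand is at about (285,240) in the crop, right under the gauge. I correct by 1.5 mm and lower.

>>> move_arm(rows="0 0 0 -0.0015 0.0012 0.02 0.01;0 0 0 0 0 0.03 0.01;0 0 0 0 0 0.02 0.01;0 0 0 0 0 0.01 0.01;0 0 0 0 0 0.01 0.01;0 0 0 0 0 0.01 0.01;0 0 0 0 0 0 0.01")

```text
t: 25.15
eef_pos: [0.5102, 0.2778, 0.1129]
ee_rot: [-3.141, -0.001, -3.141]
force: [0.2, 0.3, -1.2]
width: 0.0216
gripper_force: 30.0
```

>>> move_arm(rows="0 0 0 0 0 0.006 0.01;0 0 0 0 0 0.006 0.01;0 0 0 0 0 0.004 0.01;0 0 0 0 0 0.003 0.01;0 0 0 0 0 0 0.01")

```text
t: 25.78
eef_pos: [0.5104, 0.278, 0.0942]
ee_rot: [-3.141, -0.0, -3.141]
force: [1.2, 0.3, -1.9]
width: 0.0212
gripper_force: 30.0
```

>>> move_arm(rows="0 0 0 0 0 0.001 0.01;0 0 0 0 0 0.001 0.01;0 0 0 0 0 0 0.01")

```text
t: 26.15
eef_pos: [0.5105, 0.2781, 0.0925]
ee_rot: [3.142, 0.0, -3.141]
force: [0.8, -0.7, -2.0]
width: 0.0214
gripper_force: 30.0
```

>>> move_arm(rows="0 0 0 0 0 0.0005 0.01;0 0 0 0 0 0.0003 0.01;0 0 0 0 0 0 0.01")

```text
t: 26.52
eef_pos: [0.5105, 0.2781, 0.0917]
ee_rot: [-3.142, -0.0, -3.141]
force: [0.1, 0.9, -1.3]
width: 0.0214
gripper_force: 30.0
```

>>> move_arm(rows="0 0 0 0 0 0.0005 0.01;0 0 0 0 0 0.0005 0.01;0 0 0 0 0 0 0.01")

```text
t: 26.9
eef_pos: [0.5106, 0.2781, 0.0915]
ee_rot: [3.141, 0.0, -3.141]
force: [-2.5, -0.6, 6.0]
width: 0.0217
gripper_force: 30.0
```

Contact with the stand at the expected height; I release and rise.

>>> move_arm(rows="0 0 0 0 0 -0.0006 0.01;0 0 0 0 0 0 0.03;0 0 0 0 0 0 0.06;0 0 0 0 0 0 0.06;0 0 0 0 0 0 0.06;0 0 0 0 0 -0.02 0.06;0 0 0 0 0 -0.03 0.06;0 0 0 0 0 -0.04 0.06")

```text
t: 27.9
eef_pos: [0.51, 0.2776, 0.1814]
ee_rot: [-3.14, -0.001, -3.141]
force: [0.2, 1.0, -0.1]
width: 0.0602
gripper_force: 0.0
```

>>> move_arm(rows="0 0 0 0 0 -0.06 0.06;0 0 0 0 0 -0.03 0.06;0 0 0 0 0 0 0.06;0 0 0 0 0 0 0.06;0 0 0 0 0 0 0.06;0 0 0 0 0 0 0.06")

```text
t: 28.65
eef_pos: [0.5103, 0.2778, 0.2703]
ee_rot: [-3.14, -0.001, -3.141]
force: [0.9, -0.1, -0.3]
width: 0.06
gripper_force: 0.0
```

```bash
python3 - <<'E'
from h import *
s=arm.get_state();print(s['t'],s['eef_pos'],s['force'],s['width'])
im,d=arm.grab_frame('wrist');K,W=cam('wrist',s)
cv2.imwrite('pics/w6.png',im[60:300,180:460].repeat(2,0).repeat(2,1))
P=cloud(d,K,W);x=s['eef_pos']
for a,b,r in [(.052,.0585,.05),(.058,.066,.045),(.12,.144,.03)]:
    q=P[zslice(P,d,x,r,a,b)]
    if len(q)>5:print(a,len(q),np.median(q[:,2]),q[:,2].max(),cv2.minEnclosingCircle((q[:,:2]*1000).astype(np.float32)))
E
```

```text
28.65 [0.51026076 0.27783214 0.27026458] [ 0.88837945 -0.05364806 -0.29711677] 0.06001162222361333
0.052 1152 0.054369600096710796 0.05849908808375914 ((509.7299499511719, 275.9830017089844), 36.809085845947266)
0.058 1087 0.0592536752201237 0.06567636642893276 ((511.3922424316406, 277.0987854003906), 28.819412231445312)
0.12 371 0.13210240386728717 0.134979787222818 ((510.94927978515625, 277.2386474609375), 10.913926124572754)
```

View pics/w6.png

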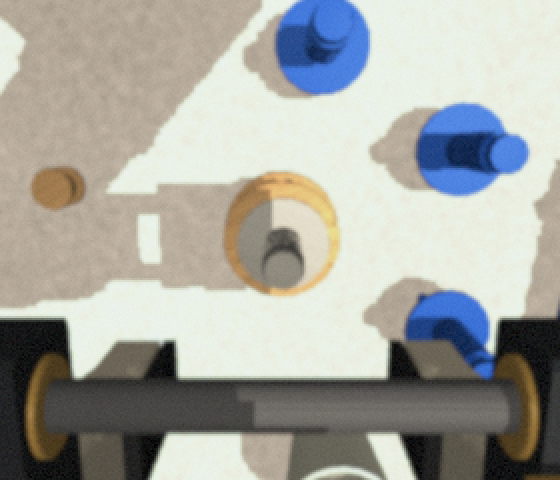

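The gauge hangs upright in its stand at (283,245) in the crop. Its cap is still down (0.132 m high), and the blue look-alikes have not moved.

```bash
python3 -c "
from station import arm
print(arm.job_done())"
```

```text
the job is handed in; nothing more can be done
None
```

The gauge was seated flange-down in the block's sleeve, locked there (cap pressed about 5.9 mm, at most about 21 N of push), and stood back in its stand with the cap still down; handed in after about 29 s.

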